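# Index the tube carrier to the reader and lock it

### The job

Slide the tube carrier along its rail to the station in front of the barcode reader (the box-shaped head with the dark window, not the round magnifier), so that it clicks into that station. Then lock it there with the winged knob: press the knob down, turn it clockwise as far as it goes and let it go, so that it stays down. Do not disturb the dropper bottle that stands behind the rail.

Things in the scene. Friction and masses are not known exactly. Their poses are not given: they have to be found in the camera images.
- rail: fixed rail unit: aluminium base plate 176 mm deep (x), 500 mm long (y), top 11 mm above the bench. Origin at the middle of the underside; y runs along the rail (to the robot's left), x away from the robot. Stations at y = -140, 0 and +140 mm, each with a 9 mm slot in the steel index strip along the front edge. End blocks at y = -240 and +240 mm are 41 mm high
- carrier (a joint): position of the carrier along the rail's y (m): 0 middle station, +0.140 left, -0.140 right, end stops at +-0.165. A sprung ball drops into the index slot within about 3 mm of a station and centres the carrier; about 7 N pushes it out again, 1.5 N slides it between stations
- carrier_mid (a point): origin of the carrier, a grey plate 144 mm (x) by 130 mm (y), top 33 mm above the bench, that rides on the rail. The point is at the plate's centre in x and y, at bench height; axes as the rail's. 48 mm in +x of it stands a row of five capped sample tubes along y, fixed in a white block, tops 138 mm above the bench
- tab_left (a point): middle of the outer face of the carrier's left (+y) upright push tab, 53 mm above the bench; the tab is 75 mm wide in x, 5 mm thick, and stands from 33 to 63 mm height; push it toward -y. It lies 65 mm in +y and 22 mm in -x of carrier_mid
- tab_right (a point): the same on the right (-y) tab; push it toward +y. It lies 65 mm in -y and 22 mm in -x of carrier_mid
- knob_grip (a point): grip point of the lock's winged knob, on its vertical axis, 45 mm in -x of carrier_mid, 104 mm above the bench when up. The wing is a black bar 62 mm long (this point's x; along the rail's x when unlocked), 15 mm thick (its y), from 14 mm below to 12 mm above the point. The round housing below it is 49 mm wide, top at 66 mm, with the return spring
- lock_press (a joint): how far the knob is pressed down (m): 0 up, 0.012 at most. The spring takes 3 N at first, 9 N at the bottom. Only at a station does it go down more than 2 mm (the lock pin then enters its slot in the rail). It must be pressed at least 0.009 before it can be turned; locked, it stays at about 0.007
- lock_knob (a joint): turn of the knob (rad), clockwise seen from above: 0 unlocked, 1.08 at the stop. Past about 1.0 it springs up 2 mm into its catch and stays locked
- reader: barcode reader, fixed behind one of the outer stations (left or right, it varies): white box-shaped head 50 x 84 x 66 mm with a dark window towards the rail, on a post and foot, 136 mm high. Origin at the middle of the underside, 115 mm in x behind the rail's middle line and exactly level with its station in the rail's y. Axes as the rail's
- magnifier: round magnifier, 93 mm lens ring upright on a round foot, 143 mm high, fixed behind the other outer station in the same way
- dropper_bottle: loose dropper bottle, 26 mm wide, 80 mm high, standing behind the rail between reader and magnifier. Origin under its middle

How it is judged:
By the outcome, as a careful person would: the job done as asked, in the order asked, and still so for the second after the job is handed in, with the robot touching nothing.
It also fails if it takes over 58 s, if anything falls off the work surface, if the arm or the gripper's body presses on something with over 40 N, if the wrist force passes 120 N, or if a joint passes its speed limit or range.

### The arm

A 6-joint arm with a two-finger parallel gripper is mounted at the origin on a cart in front of the work surface, level with it; the furniture and walls round the work are solid. World frame = base frame: x ahead of the robot, y to its left, z up, the work surface at z = 0. Lengths are in m, angles in degrees, forces in N, time in s.
With the tool pointing down it reaches from about 0.25 to 0.725 m from the base axis. Payload 9.7 kg.
Tool frame: the origin (TCP) lies midway between the tips of the shut fingers; the grasp point (between the pads) lies 19 mm behind it; z points along the fingers, y is the line along which they close (so a half turn about z gives the same grasp; the last joint's range is limited). The gripper opens to 85 mm and grips with 20 to 120 N. Pads are 22 mm wide; open, the fingers measure 114 mm over their backs; the gripper's body (76 mm by 85 mm) begins 54 mm behind the grasp point. The pads swing forward as they close: fully open they stand 13 mm farther back than shut.
Start: joints at [0, 4.979, 10.078, 95.1, 0, 90], TCP at [0.55, -0, 0.231] pointing down, gripper open.
Joint ranges: [-179.16, 179.16], [-48.56, 103.87], [-65.8, 70.77], [-126.05, 130.52], [-82.76, 87.17], [-180, 180]. Speed limits (degrees/s): [127.2, 127.2, 147.25, 180, 180, 180].

### API

Orientations are given as [roll, pitch, yaw] about the fixed x, y, z axes, in that order (R = Rz(yaw) Ry(pitch) Rx(roll)).
In Python, from workcell import readout, imaging, bot, spotter gives the robot as it stands.
- The arm moves only by the shell command python3 -m jog 'ROWS' [FORCE]. ROWS is JSON, a list of rows, each an object with "rotation": the turn, a rotation vector about the world's x, y, z in degrees, a list of three; "translation": the shift along the world's x, y, z in mm, a list of three; "grip": the finger opening in mm, from 0 to 85.4. In form: [{"rotation": [wx, wy, wz], "translation": [dx, dy, dz], "grip": grip}, ...]. A call has 1 to 20 rows; each row is the pose to reach, as a shift and turn from the pose commanded when the call began; what a row does not reach only later rows make up. A row lasts 1/10 s, in which the tool goes at most 50 mm and 8.59 degrees, less where a joint would pass 70% of its speed; a pose out of reach is approached as far as the arm can. A call with a gripper value outside its range is refused whole. The fingers move at their own pace and stop on an object; FORCE is the grip in N (left out, the last holds). Time passes only in rows, so rows that repeat a pose let the fingers close. It gives the time, the measured TCP pose, the force, the opening and the grip force at its end, in the units of the state.
- readout.get_obs(): the state, without advancing time (a new reading comes with each control period).
- imaging.camera(name): name is "scene" or "side" or "wrist"; returns (picture, depth): 384x512x3 uint8, red, green, blue; 384x512 float32, m along the optical axis (not along the pixel's ray), 0 where there is no reading.
- imaging.camera_info(name): a dict with "vertical_fov" (degrees; the focal length in pixels is half the picture's height over the tangent of half this angle, whatever the lens; pixels are square), "cx", "cy" (the principal point, pixels), "k1" (the pictures are not rectified: a ray, as slopes to the right and down, at radius r is drawn at 1 + k1 r^2 times it, then the intrinsics apply), "extrinsics" (4x4, takes a point from camera to world coordinates); the wrist camera has in their place "tool_from_camera" (4x4, takes a point from camera to tool coordinates, whose origin is the TCP and whose axes are the flange's). Camera axes: x right, y down, z forward; pixel columns grow to the right and rows downward; lengths in m; the calibration is good to about 2 mm. A picture is of the moment at which its call begins: read the wrist's pose just before it. camera_info takes no time and is no camera call.
- bot.job_done(): hands the job in; it is judged then, once.
Trained networks look in the newest picture that a camera, given by its name, has taken for a name from the list of things; names that differ only in an ending like _2 or _b are one class to them, and where a whole thing is asked for, a point or a joint stands for the part that bears it (a point fixed in the world has none). Each returns a list of dicts, best first, with "confidence" (0 to 1); they miss things now and then, are a little off and sometimes report something else, mostly with a low value. They report only what shows in the picture. A call takes as long as a camera call.
- spotter.spot_in(camera, target): "box" ([centre column, centre row, width, height] in pixels, round what is visible of it).
- spotter.mark_of(camera, target): "uv" ([column, row] in pixels: a listed point, or the origin of a listed thing).
The state is a dict: "time": time; "q": joint angles; "qd": joint speeds; "joint_efforts": joint torques, N m; "ee_pos": TCP position; "tcp_rot": TCP orientation; "wrist_force": force on the tool from outside, world axes, zero at the start; "torque": the same for the moment, N m; "opening": finger opening in m; "grasp_force": force on a finger pad.
Only numpy, scipy, OpenCV 4.12 (cv2) and the standard library are available. Lean on these libraries where they do the work, as an engineer would, in place of code of your own. Each camera call takes 0.05 s, during which the arm holds its last target. There are 200 camera calls.

## Working session

There is one attempt and no reset: what is moved stays moved. The work goes in short steps, Python scripts to look and compute and a shell command to move; the robot and the scene stay as the last step left them, time stands still between calls to the robot, and variables do not carry over. Pictures are saved under pics/ and viewed, at most 10 in all, crops included, and the job is handed in when it is done.

```bash
mkdir -p pics; ls; cat > h.py <<'E'
import numpy as np, cv2
from workcell import readout, imaging, bot, spotter
from scipy.spatial.transform import Rotation as R
def K(name):
    i=imaging.camera_info(name); f=192/np.tan(np.radians(i["vertical_fov"]/2))
    return i,f
def pose(name,obs):
    i,f=K(name)
    if name!="wrist": return np.array(i["extrinsics"])
    T=np.eye(4); T[:3,:3]=R.from_euler("xyz",obs["tcp_rot"],degrees=True).as_matrix(); T[:3,3]=obs["ee_pos"]
    return T@np.array(i["tool_from_camera"])
def ray(name,uv,T):
    i,f=K(name); k=i["k1"]
    d=np.array([(uv[0]-i["cx"])/f,(uv[1]-i["cy"])/f]); s=d.copy()
    for _ in range(30): s=d/(1+k*(s@s))
    v=T[:3,:3]@np.r_[s,1]; return T[:3,3],v   # v per unit optical depth
def tri(rays):
    A=np.zeros((3,3));b=np.zeros(3)
    for o,v in rays:
        v=v/np.linalg.norm(v);P=np.eye(3)-np.outer(v,v);A+=P;b+=P@o
    p=np.linalg.solve(A,b)
    return p,[np.linalg.norm((np.eye(3)-np.outer(v,v)/(v@v))@(p-o)) for o,v in rays]
def atz(r,z): o,v=r; return o+v*(z-o[2])/v[2]
E
python3 - <<'E'
from h import *
np.set_printoptions(precision=4,suppress=True)
print(readout.get_obs())
rs={}
for c in ["scene","side","wrist"]:
    o=readout.get_obs();im,d=imaging.camera(c);T=pose(c,o);print(c,T[:3,3])
    cv2.imwrite(f"pics/{c}0.png",im[:,:,::-1])
    for n in ["rail","carrier_mid","tab_left","tab_right","knob_grip","reader","magnifier","dropper_bottle"]:
        m=spotter.mark_of(c,n)
        if m:
            r=ray(c,m[0]["uv"],T);rs.setdefault(n,[]).append(r);print(c,n,[(np.round(x["uv"],1),round(x["confidence"],2)) for x in m[:2]])
for n in rs:
    if len(rs[n])>1:p,e=tri(rs[n]);print(n,p,np.round(e,4))
E
```

```text
pics
{'time': 0.0, 'q': array([-0.0006,  5.0112, 10.0329, 95.0991, -0.0007, 90.0002]), 'qd': array([-0.0985,  0.0424,  0.0035, -0.0062,  0.1643,  0.0703]), 'joint_efforts': array([  0.0008, -52.0392,  46.4803,   0.0164,   0.    ,  -0.0001]), 'ee_pos': array([ 0.5498, -0.    ,  0.2306]), 'tcp_rot': array([-179.9226,    0.0007,   89.9992]), 'wrist_force': array([ 0.4276, -0.3922,  0.0099]), 'torque': array([-0.0093, -0.0549,  0.0085]), 'grasp_force': 0.0, 'opening': 0.08544007667349958}
scene [0.1453 0.3794 0.6185]
scene rail [(array([280. , 231.5]), 0.56)]
scene carrier_mid [(array([271.6, 237.2]), 0.87), (array([300.9, 202. ]), 0.68)]
scene tab_left [(array([268. , 242.9]), 0.79)]
scene tab_right [(array([300.7, 200.6]), 0.58), (array([299.8, 201. ]), 0.49)]
scene knob_grip [(array([299.9, 202.4]), 0.91), (array([301.7, 203.7]), 0.22)]
scene reader [(array([189.9, 254.7]), 0.67), (array([301.7, 198.4]), 0.55)]
scene magnifier [(array([263.7, 178.5]), 0.84), (array([300.3, 199.2]), 0.28)]
scene dropper_bottle [(array([224.9, 219.9]), 0.64), (array([269.8, 237.6]), 0.44)]
side [ 0.4424
[... 599 characters left out ...]
.79)]
wrist knob_grip [(array([206.2, 306.6]), 0.87)]
wrist reader [(array([314.2, 175. ]), 0.79)]
wrist magnifier [(array([325.6, 331.5]), 0.54)]
wrist dropper_bottle [(array([309.8, 246.3]), 0.87), (array([312.1, 176.3]), 0.36)]
rail [ 0.5397 -0.1682 -0.0041] [0.004  0.0043 0.0026]
carrier_mid [ 0.5328 -0.1753  0.0281] [0.042  0.0056 0.0418]
tab_left [ 0.5053 -0.0846  0.0525] [0.0013 0.0028 0.0023]
tab_right [ 0.5274 -0.2083  0.0577] [0.0022 0.0012 0.0014]
knob_grip [ 0.4932 -0.155   0.1043] [0.0012 0.0013 0.0009]
reader [ 0.637  -0.015  -0.0017] [0.0042 0.0011 0.0034]
magnifier [ 0.6784 -0.2908 -0.0009] [0.0047 0.0017 0.0039]
dropper_bottle [ 0.6408 -0.1255  0.0016] [0.0038 0.0023 0.0017]
```

View pics/scene0.png

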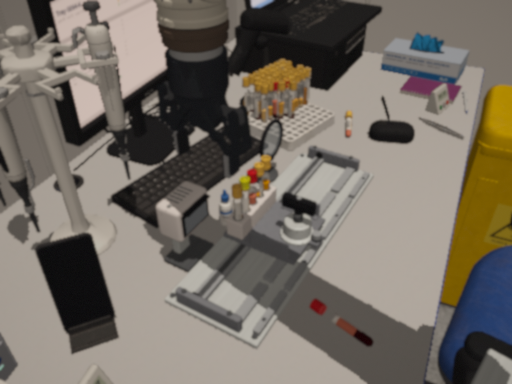

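View pics/wrist0.png

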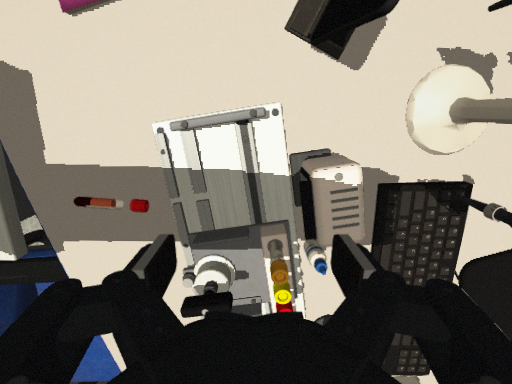

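View pics/side0.png

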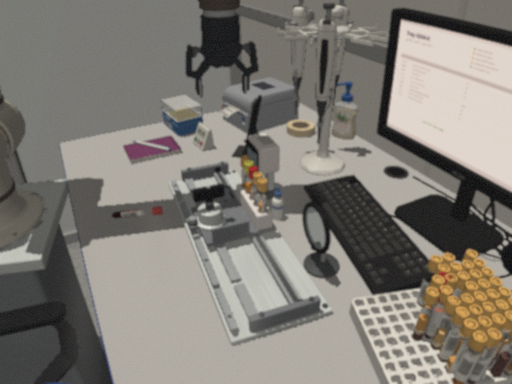

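The scene picture shows the reader head at (190,215), level with the left end, the magnifier at (270,140) at the right, the carrier near the middle with its black wing at (300,203), and the blue-capped bottle at (225,205). The wrist picture agrees: wing at (206,306), reader at (335,190), bottle at (315,255). The side picture shows the same layout, with the wing at (209,192).

I'll test the direction of joint 6 and move towards the knob.

```bash
python3 -m jog '[{"rotation":[0,0,-8],"translation":[-10,-40,0],"grip":85},{"rotation":[0,0,-8],"translation":[-10,-40,0],"grip":85}]' 40; python3 -c "
from h import *
print(readout.get_obs()['q'])"
```

```text
time: 1.55
ee_pos: [0.5393, -0.0425, 0.2314]
tcp_rot: [180.0, 0.1, 81.6]
wrist_force: [1.0, 0.0, -0.1]
opening: 0.0848
grasp_force: 0.0
[-4.47463419e+00  3.73956679e+00  8.77919685e+00  9.50425427e+01
 -5.60248254e-02  9.38820391e+01]
```

```bash
python3 -m jog '[{"rotation":[0,0,8],"translation":[-4,-9,0],"grip":85},{"rotation":[0,0,16],"translation":[-8,-18,0],"grip":85},{"rotation":[0,0,24],"translation":[-12,-27,0],"grip":85},{"rotation":[0,0,32],"translation":[-16,-36,0],"grip":85},{"rotation":[0,0,40],"translation":[-20,-45,0],"grip":85},{"rotation":[0,0,48],"translation":[-24,-54,0],"grip":85},{"rotation":[0,0,56],"translation":[-28,-63,0],"grip":85},{"rotation":[0,0,64],"translation":[-31,-72,0],"grip":85},{"rotation":[0,0,72],"translation":[-34,-81,0],"grip":85},{"rotation":[0,0,80],"translation":[-37,-90,0],"grip":85},{"rotation":[0,0,88],"translation":[-40,-100,0],"grip":85},{"rotation":[0,0,96],"translation":[-44,-108,0],"grip":85},{"rotation":[0,0,104],"translation":[-47,-115,0],"grip":85},{"rotation":[0,0,107],"translation":[-47,-115,0],"grip":85},{"rotation":[0,0,107],"translation":[-47,-115,0],"grip":85},{"rotation":[0,0,107],"translation":[-47,-115,0],"grip":85}]'
cat > look.py <<'E'
from h import *
import sys,json
np.set_printoptions(precision=4,suppress=True)
rs={}
for c in sys.argv[2].split(","):
    o=readout.get_obs();im,d=imaging.camera(c);T=pose(c,o)
    cv2.imwrite(f"pics/{c}{sys.argv[1]}.png",im[:,:,::-1]);np.savez(f"{c}{sys.argv[1]}.npz",im=im,d=d,T=T)
    for n in sys.argv[3].split(","):
        m=spotter.mark_of(c,n)
        if m:
            rs.setdefault(n,[]).append(ray(c,m[0]["uv"],T));print(c,n,np.round(m[0]["uv"],1),round(m[0]["confidence"],2),end='; ')
print(o["ee_pos"],o["tcp_rot"],o["q"])
for n in rs:
    z={"knob_grip":.104,"tab_left":.053,"tab_right":.053}.get(n,0)
    for r in rs[n]: print(n,"at z",z,atz(r,z))
    if len(rs[n])>1:p,e=tri(rs[n]);print(n,p,np.round(e,4))
E
python3 look.py 1 scene,side,wrist knob_grip,tab_left,tab_right,carrier_mid,rail,reader,magnifier
```

```text
time: 3.15
ee_pos: [0.4931, -0.1548, 0.2313]
tcp_rot: [180.0, 0.0, -171.1]
wrist_force: [0.5, 0.5, 0.7]
opening: 0.0848
grasp_force: 0.0
scene knob_grip [300.9 201.6] 0.79; scene tab_left [270.5 243.1] 0.9; scene tab_right [301.4 202.8] 0.96; scene carrier_mid [272.4 236.8] 0.59; scene rail [279.9 231.3] 0.73; scene reader [188.6 255.7] 0.81; scene magnifier [265.4 178.4] 0.94; side knob_grip [206.7 192.7] 0.79; side tab_left [209.9 193.6] 0.81; side tab_right [228.2 229. ] 0.92; side carrier_mid [234.  226.3] 0.89; side rail [235. 235.] 0.94; side reader [262.  189.9] 0.57; side magnifier [320.4 265.9] 0.95; wrist knob_grip [255.2 187.7] 0.92; wrist tab_left [306.8 190.9] 0.75; wrist tab_right [204.4 192.7] 0.81; wrist carrier_mid [253.  196.1] 0.98; wrist rail [305.8 192.6] 0.69; wrist reader [323.7 264.6] 0.92; [ 0.493  -0.155   0.2313] [ 179.9984   -0.     -171.0047] [-17.4543   0.4092   5.3326  94.9241   0.0014 -26.4496]
knob_grip at z 0.104 [ 0.4925 -0.159   0.104 ]
knob_grip at z 0.104 [ 0.49   -0.1556  0.104 ]
knob_grip at z 0.104 [ 0.4966 -0.1521  0.104 ]
knob_grip [ 0.4922 
[... 411 characters left out ...]
] [0.0008 0.0029 0.0028]
carrier_mid at z 0 [ 0.5438 -0.1474  0.    ]
carrier_mid at z 0 [ 0.5435 -0.1376  0.    ]
carrier_mid at z 0 [ 0.5379 -0.1479  0.    ]
carrier_mid [ 0.5403 -0.1458  0.004 ] [0.0019 0.0028 0.0042]
rail at z 0 [ 0.542  -0.1685  0.    ]
rail at z 0 [ 0.5405 -0.1671  0.    ]
rail at z 0 [ 0.5204 -0.0719  0.    ]
rail [ 0.5281 -0.1223  0.009 ] [0.0289 0.0385 0.0484]
reader at z 0 [ 0.6319 -0.0128  0.    ]
reader at z 0 [ 0.6343 -0.0101  0.    ]
reader at z 0 [ 0.6343 -0.0173  0.    ]
reader [ 0.6336 -0.0147  0.0003] [0.002  0.0023 0.0027]
magnifier at z 0 [ 0.6703 -0.286   0.    ]
magnifier at z 0 [ 0.6812 -0.2929  0.    ]
magnifier [ 0.6787 -0.2918 -0.0039] [0.004 0.004]
```

View pics/wrist1.png

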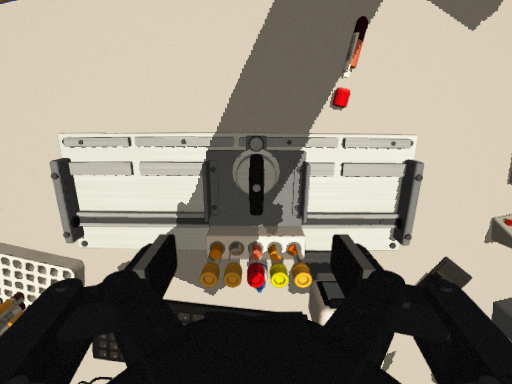

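The wrist picture shows the rail lying level across the image, with front corners at about (61,133) and (416,135). The wing runs from (256,155) to (256,215), the carrier sits right of the middle, and the reader is at (335,295).

```bash
python3 - <<'E'
from h import *
np.set_printoptions(precision=4,suppress=True)
z=np.load("wrist1.npz");im,d,T=z["im"],z["d"],z["T"]
i,f=K("wrist")
vv,uu=np.mgrid[0:384,0:512]; s=np.dstack([(uu-i["cx"])/f,(vv-i["cy"])/f]);b=s.copy()
for _ in range(20): s=b/(1+i["k1"]*(s**2).sum(2,keepdims=True))
P=np.dstack([s,np.ones_like(d)])*d[...,None]@T[:3,:3].T+T[:3,3]
a=np.radians(9);X=np.array([np.cos(a),np.sin(a)]);Y=np.array([-np.sin(a),np.cos(a)])
# front edge of plate: z jump
m=(P[...,2]>.005)&(d>0)
pts=[]
for u in list(range(75,240,6))+list(range(275,405,6)):
    c=np.where(m[110:240,u])[0]
    if len(c): pts.append(atz(ray("wrist",(u,110+c[0]-.5),T),.011))
pts=np.array(pts);k=np.polyfit(pts[:,1],pts[:,0],1);r=pts[:,0]-np.polyval(k,pts[:,1]);print("yaw front",np.degrees(np.arctan(-k[0])),r.std(),np.median(P[160:215,120:180,2]))
# end blocks z~.041 ; wing z~.116; tabs
q=P.reshape(-1,3);c=im.reshape(-1,3);
def ext(n,lo,hi,sel=None):
    w=(q[:,2]>lo)&(q[:,2]<hi)&(d.ravel()>0)
    if sel is not None:w&=sel
    p=q[w]; x=p[:,:2]@X;y=p[:,:2]@Y;print(n,w.sum(),"x'",np.percentile(x,[2,50,98]),"y'",np.percentile(y,[2,50,98]),"z",np.median(p[:,2]));return p
K0=np.array([.493,-.155]);kx,ky=K0@X,K0@Y
near=(abs(q[:,:2]@X-kx)<.05)&(abs(q[:,:2]@Y-ky)<.03)
p=ext("wing",.109,.125,near&(c.sum(1)<120))
w=cv2.minAreaRect((p[:,:2]*1000).astype(np.float32));print(w)
xx=q[:,:2]@X;yy=q[:,:2]@Y
for sg in (-1,1): ext("endblk",.036,.05,(sg*(yy-ky)>.17)&(sg*(yy-ky)<.33)&(abs(xx-kx-.045)<.09))
for sg in (-1,1): ext("tabs",.056,.068,(sg*(yy-ky)>.05)&(sg*(yy-ky)<.08)&(abs(xx-kx-.02)<.06))
print("knob x'y'",kx,ky)
E
```

```text
yaw front 8.684394701636432 0.0006017544796170112 0.01126842120430574
wing 725 x' [0.4335 0.4588 0.4918] y' [-0.2333 -0.2271 -0.2201] z 0.11531464465085361
((493.12847900390625, -151.3017120361328), (62.271263122558594, 13.388703346252441), 8.838242530822754)
endblk 801 x' [0.4493 0.503  0.5617] y' [-0.4987 -0.4911 -0.4862] z 0.0402365502505983
endblk 815 x' [0.452  0.5084 0.566 ] y' [-0.021  -0.0156 -0.0084] z 0.04051057586176732
tabs 317 x' [0.45   0.489  0.5403] y' [-0.2918 -0.2885 -0.282 ] z 0.06230049352248235
tabs 341 x' [0.4511 0.4924 0.5413] y' [-0.1784 -0.1657 -0.1621] z 0.06230764720127574
knob x'y' 0.4626830098321671 -0.23021388405708018
```

```bash
python3 -m jog '[{"rotation":[0,0,0],"translation":[0,3,-30],"grip":60},{"rotation":[0,0,0],"translation":[0,3,-60],"grip":60},{"rotation":[0,0,0],"translation":[0,3,-90],"grip":50},{"rotation":[0,0,0],"translation":[0,3,-115],"grip":50},{"rotation":[0,0,0],"translation":[0,3,-130],"grip":40},{"rotation":[0,0,0],"translation":[0,3,-140],"grip":40},{"rotation":[0,0,0],"translation":[0,3,-144],"grip":40},{"rotation":[0,0,0],"translation":[0,3,-144],"grip":40}]' 30; python3 look.py 2 wrist knob_grip
```

```text
time: 5.15
ee_pos: [0.4932, -0.1521, 0.0876]
tcp_rot: [-180.0, 0.0, -171.0]
wrist_force: [0.6, -0.4, 1.2]
opening: 0.0397
grasp_force: 0.0
wrist knob_grip [252.8 250.5] 0.79; [ 0.4932 -0.1521  0.0876] [-179.9903    0.018  -171.0023] [-17.1368  -0.0325 -10.9915  79.0206  -0.0008 -26.1345]
knob_grip at z 0.104 [ 0.4924 -0.1522  0.104 ]
```

View pics/wrist2.png

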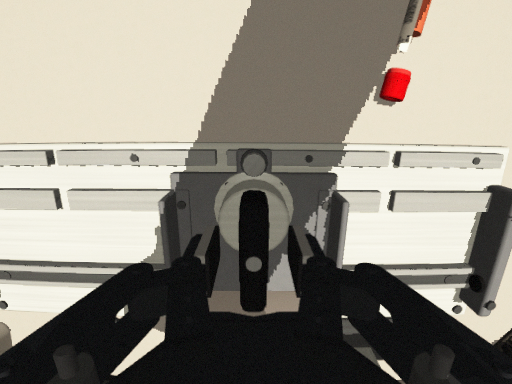

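The wing at (254,250) is centred between the pads. The index slots show at (55,158), (223,158) and (392,158), so the carrier is about 26 mm left of the middle station, as I measured. Next I grip and slide it 113.5 mm.

```bash
python3 -m jog '[{"rotation":[0,0,0],"translation":[0,0,0],"grip":5},{"rotation":[0,0,0],"translation":[0,0,0],"grip":5},{"rotation":[0,0,0],"translation":[0,0,0],"grip":5},{"rotation":[0,0,0],"translation":[0,0,0],"grip":5},{"rotation":[0,0,0],"translation":[0,0,0],"grip":5},{"rotation":[0,0,0],"translation":[0,0,0],"grip":5}]' 30
python3 -m jog '[{"rotation":[0,0,0],"translation":[-1.5,10,0],"grip":5},{"rotation":[0,0,0],"translation":[-3.1,20,0],"grip":5},{"rotation":[0,0,0],"translation":[-4.6,30,0],"grip":5},{"rotation":[0,0,0],"translation":[-6.2,40,0],"grip":5},{"rotation":[0,0,0],"translation":[-7.7,50,0],"grip":5},{"rotation":[0,0,0],"translation":[-9.2,60,0],"grip":5},{"rotation":[0,0,0],"translation":[-10.8,70,0],"grip":5},{"rotation":[0,0,0],"translation":[-12.3,80,0],"grip":5},{"rotation":[0,0,0],"translation":[-13.8,90,0],"grip":5},{"rotation":[0,0,0],"translation":[-15.4,100,0],"grip":5},{"rotation":[0,0,0],"translation":[-16.5,107,0],"grip":5},{"rotation":[0,0,0],"translation":[-17.3,112.2,0],"grip":5},{"rotation":[0,0,0],"translation":[-17.3,112.2,0],"grip":5},{"rotation":[0,0,0],"translation":[-17.3,112.2,0],"grip":5}]'
python3 look.py 3 wrist knob_grip
```

```text
time: 5.85
ee_pos: [0.4933, -0.1521, 0.0876]
tcp_rot: [-180.0, 0.0, -171.0]
wrist_force: [1.2, 0.1, 2.9]
opening: 0.0133
grasp_force: 34.6
time: 7.25
ee_pos: [0.4757, -0.0394, 0.0873]
tcp_rot: [180.0, 0.0, -171.0]
wrist_force: [5.6, 0.2, 2.7]
opening: 0.0137
grasp_force: 34.7
wrist knob_grip [251.4 253.8] 0.75; [ 0.4757 -0.0394  0.0873] [ 179.9671    0.0108 -170.98  ] [ -4.7502  -5.3347 -16.1254  79.2066   0.0345 -13.7702]
knob_grip at z 0.104 [ 0.4768 -0.0399  0.104 ]
```

View pics/wrist3.png

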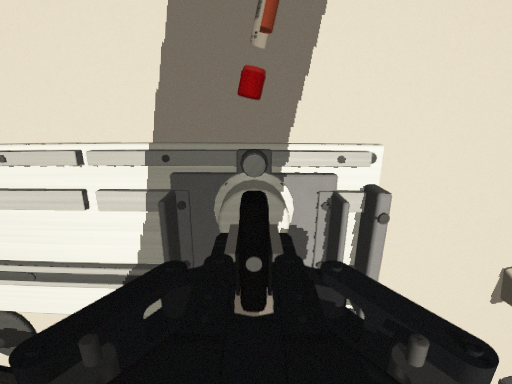

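The carrier is now next to the left end block. The ball housing at (254,163) is 170 px from the middle slot at (84,157), which is about 140 mm. I'll release so the ball can centre it, then measure.

```bash
python3 -m jog '[{"rotation":[0,0,0],"translation":[0,0,0],"grip":35},{"rotation":[0,0,0],"translation":[0,0,0],"grip":35},{"rotation":[0,0,0],"translation":[0,0,0],"grip":35},{"rotation":[0,0,0],"translation":[0,0,0],"grip":35},{"rotation":[0,0,0],"translation":[0,0,0],"grip":35}]'
python3 look.py 4 wrist knob_grip
python3 - <<'E'
import numpy as np,cv2
a,b=[np.load(f"wrist{n}.npz")["im"][140:250,:] for n in (3,4)]
for nm,(x0,x1) in {"carrier":(160,345),"rail":(60,150)}.items():
    t=cv2.cvtColor(a[5:60 if nm=="carrier" else 80,x0:x1],cv2.COLOR_RGB2GRAY);g=cv2.cvtColor(b,cv2.COLOR_RGB2GRAY)
    r=cv2.matchTemplate(g,t,cv2.TM_CCOEFF_NORMED);_,v,_,l=cv2.minMaxLoc(r);row=r[l[1],l[0]-1:l[0]+2]
    print(nm,"shift px",l[0]-x0+(row[0]-row[2])/(2*(row[0]+row[2]-2*row[1])),v)
E
```

```text
time: 7.85
ee_pos: [0.4755, -0.0398, 0.0871]
tcp_rot: [180.0, -0.0, -171.0]
wrist_force: [0.3, -0.0, -0.1]
opening: 0.0352
grasp_force: 0.0
wrist knob_grip [254.8 254.3] 0.74; [ 0.4755 -0.0398  0.0871] [ 179.994    -0.0326 -171.0041] [ -4.7857  -5.3241 -16.136   79.2212  -0.002  -13.7816]
knob_grip at z 0.104 [ 0.4765 -0.0386  0.104 ]
carrier shift px 0.42668796 0.9647194147109985
rail shift px 0.50324965 0.9295672178268433
```

```bash
python3 -m jog '[{"rotation":[0,0,0],"translation":[0,0,0],"grip":5},{"rotation":[0,0,0],"translation":[0,0,0],"grip":5},{"rotation":[0,0,0],"translation":[0,0,0],"grip":5},{"rotation":[0,0,0],"translation":[0,0,0],"grip":5},{"rotation":[0,0,0],"translation":[0,0,0],"grip":5},{"rotation":[0,0,0],"translation":[0,0,-3],"grip":5},{"rotation":[0,0,0],"translation":[0,0,-6],"grip":5},{"rotation":[0,0,0],"translation":[0,0,-9],"grip":5},{"rotation":[0,0,0],"translation":[0,0,-11.5],"grip":5},{"rotation":[0,0,0],"translation":[0,0,-11.5],"grip":5},{"rotation":[0,0,0],"translation":[0,0,-11.5],"grip":5}]' 50
```

```text
time: 9.05
ee_pos: [0.4758, -0.0398, 0.0761]
tcp_rot: [-180.0, 0.0, -171.0]
wrist_force: [-2.1, 1.1, 8.1]
opening: 0.0132
grasp_force: 51.5
```

The press went down 11 mm at 8 N, which matches the spring, so the pin is in its slot. Next I turn it clockwise.

```bash
python3 -m jog '[{"rotation":[0,0,-6],"translation":[0,0,0],"grip":5},{"rotation":[0,0,-12],"translation":[0,0,0],"grip":5},{"rotation":[0,0,-18],"translation":[0,0,0],"grip":5},{"rotation":[0,0,-24],"translation":[0,0,0],"grip":5},{"rotation":[0,0,-30],"translation":[0,0,0],"grip":5},{"rotation":[0,0,-36],"translation":[0,0,0],"grip":5},{"rotation":[0,0,-42],"translation":[0,0,0],"grip":5},{"rotation":[0,0,-48],"translation":[0,0,0],"grip":5},{"rotation":[0,0,-54],"translation":[0,0,0],"grip":5},{"rotation":[0,0,-59],"translation":[0,0,0],"grip":5},{"rotation":[0,0,-62],"translation":[0,0,0],"grip":5},{"rotation":[0,0,-63],"translation":[0,0,0],"grip":5},{"rotation":[0,0,-63],"translation":[0,0,0],"grip":5}]'; python3 -c "
from h import *
o=readout.get_obs();print(o['torque'],o['wrist_force'],o['q'])"
```

```text
time: 10.35
ee_pos: [0.4758, -0.0399, 0.0762]
tcp_rot: [180.0, 0.0, 126.0]
wrist_force: [-1.9, 0.6, 7.5]
opening: 0.0134
grasp_force: 51.8
[0.04875283 0.68777636 0.46689146] [-1.91287483  0.58371382  7.54919676] [-4.77964573e+00 -5.14840907e+00 -1.71923582e+01  7.79287881e+01
 -1.90122074e-02  4.92106864e+01]
```

```bash
python3 -m jog '[{"rotation":[0,0,-1.5],"translation":[0,0,0],"grip":5},{"rotation":[0,0,-1.5],"translation":[0,0,0],"grip":5}]'; python3 -c "
from h import *
o=readout.get_obs();print(o['torque'],o['wrist_force'])"
python3 -m jog '[{"rotation":[0,0,-1.5],"translation":[0,0,4],"grip":5},{"rotation":[0,0,-1.5],"translation":[0,0,4],"grip":5},{"rotation":[0,0,-1.5],"translation":[0,0,4],"grip":40},{"rotation":[0,0,-1.5],"translation":[0,0,4],"grip":40},{"rotation":[0,0,-1.5],"translation":[0,0,4],"grip":40},{"rotation":[0,0,-1.5],"translation":[0,0,4],"grip":40},{"rotation":[0,0,-1.5],"translation":[0,0,4],"grip":40},{"rotation":[0,0,-1.5],"translation":[0,0,24],"grip":40},{"rotation":[0,0,-1.5],"translation":[0,0,54],"grip":40},{"rotation":[0,0,-1.5],"translation":[0,0,94],"grip":40},{"rotation":[0,0,-1.5],"translation":[0,0,134],"grip":40},{"rotation":[0,0,-1.5],"translation":[0,0,154],"grip":40},{"rotation":[0,0,-1.5],"translation":[0,0,154],"grip":40},{"rotation":[0,0,-1.5],"translation":[0,0,154],"grip":40}]'
python3 look.py 5 wrist,scene,side knob_grip,reader,tab_left,tab_right,dropper_bottle
python3 - <<'E'
from h import *
z=np.load("wrist5.npz");im,d,T=z["im"],z["d"],z["T"];i,f=K("wrist")
vv,uu=np.mgrid[0:384,0:512]; s=np.dstack([(uu-i["cx"])/f,(vv-i["cy"])/f]);b=s.copy()
for _ in range(20): s=b/(1+i["k1"]*(s**2).sum(2,keepdims=True))
q=(np.dstack([s,np.ones_like(d)])*d[...,None]@T[:3,:3].T+T[:3,3]).reshape(-1,3)
w=(q[:,2]>.098)&(q[:,2]<.125)&(np.hypot(q[:,0]-.4765,q[:,1]+.039)<.036)&(im.reshape(-1,3).sum(1)<150)
p=q[w];print(w.sum(),"wing top z",np.median(p[:,2]),cv2.minAreaRect((p[:,:2]*1000).astype(np.float32)))
E
```

```text
time: 10.55
ee_pos: [0.4757, -0.0398, 0.0761]
tcp_rot: [180.0, 0.0, 124.5]
wrist_force: [-2.8, -0.1, 8.4]
opening: 0.0135
grasp_force: 55.9
[-0.07976529  0.68716052  1.09328845] [-2.81246665 -0.13262853  8.4327004 ]
time: 11.95
ee_pos: [0.4758, -0.0398, 0.2295]
tcp_rot: [180.0, 0.0, 123.0]
wrist_force: [0.3, 0.4, -1.0]
opening: 0.04
grasp_force: 0.0
wrist knob_grip [252.7 184.8] 0.55; wrist reader [350.3 208.7] 0.92; wrist tab_left [294.4 132.8] 0.92; wrist tab_right [250.6 226. ] 0.81; wrist dropper_bottle [279.9 178.3] 0.5; scene knob_grip [269.  240.8] 0.74; scene reader [187.5 254.5] 0.75; scene tab_left [232.1 284.7] 0.89; scene tab_right [269.6 236.3] 0.97; scene dropper_bottle [224.6 220.5] 0.49; side knob_grip [197.  166.3] 0.56; side reader [261.6 189.8] 0.88; side tab_left [197.3 168.6] 0.59; side tab_right [197.7 168.6] 0.69; side dropper_bottle [275.4 217.4] 0.63; [ 0.4757 -0.0398  0.2297] [-179.9942   -0.0038  122.9984] [-4.7831 -4.9711 -0.0479 94.9301 -0.0006 52.2185]
knob_grip at z 0.104 [ 0.4758 -0.0395  0.104 ]
knob_grip at z 0.104 [ 0.4754 -0.0483  0.104 ]
knob_grip
[... 298 characters left out ...]
98 0.0295 0.053 ]
tab_left at z 0.053 [0.4922 0.0226 0.053 ]
tab_left at z 0.053 [0.4858 0.0349 0.053 ]
tab_left [0.4875 0.0277 0.0586] [0.0021 0.0016 0.0025]
tab_right at z 0.053 [ 0.511  -0.0988  0.053 ]
tab_right at z 0.053 [ 0.5142 -0.1002  0.053 ]
tab_right at z 0.053 [0.4868 0.0347 0.053 ]
tab_right [ 0.4877 -0.0682  0.1068] [0.014  0.0111 0.007 ]
dropper_bottle at z 0 [ 0.5182 -0.0328  0.    ]
dropper_bottle at z 0 [ 0.646  -0.1256  0.    ]
dropper_bottle at z 0 [ 0.6375 -0.1257  0.    ]
dropper_bottle [ 0.5957 -0.0797 -0.0031] [0.087  0.0471 0.0554]
751 wing top z 0.10851689924185765 ((476.1692199707031, -39.05028533935547), (15.337102890014648, 61.833534240722656), 36.3935661315918)
```

View pics/wrist5.png

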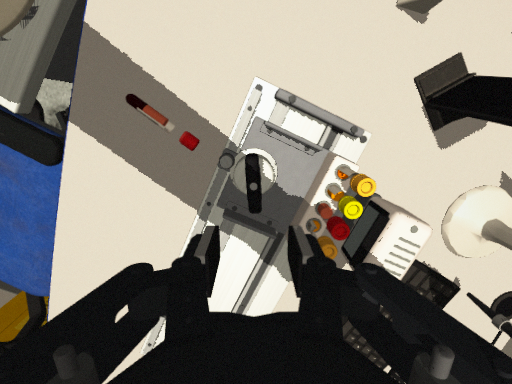

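View pics/scene5.png

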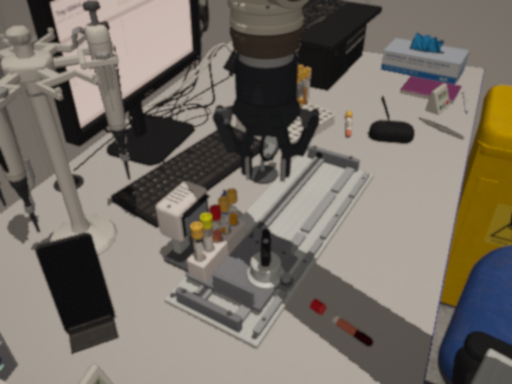

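The wrist picture shows the wing at (253,183) turned 62° from where it started, the carrier by the left end block, and the tubes facing the reader's window at (365,230). The scene picture agrees, with the wing at (266,245). The bottle's mark at (225,220) has not moved. The wing top is 108.5 mm high, which is 7 mm down, so the knob is caught and locked.

```bash
python3 -c "
from workcell import bot
print(bot.job_done())"
```

```text
the job is handed in; nothing more can be done
None
```

The carrier is in the left station in front of the barcode reader and locked: the knob is 7 mm down and turned 62° to its stop, the bottle was not moved, and I handed the job in after about 12 s of robot time.

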